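# Push a board rack through the sprung gate into the test dock

### The job

Press the treadle beside the chute down with one fingertip so that the hinged gate drops out of the lane and, keeping it held down, push the board rack in the lane along with the other fingertip, past the gate and fully home against the end stop; then let the gate spring shut behind it and move clear. Only press and push: do not lift or tip the rack, do not let the rack and the gate blade press on each other, and leave the other things on the bench where they are.

Things in the scene. Friction and masses are not known exactly. Their poses are not given: they have to be found in the camera images.
- chute: Fixed metal chute. Its lane runs along its own +y (the rack travels to +y); +x points to the treadle side, z up; origin on the bench under the lane's centre line. Deck top 60 mm above the bench, 60 mm wide between walls 6 mm thick that rise 20 mm above the deck. Open entry end at y = -150 mm, end stop face at y = +175 mm. Grey docking head behind it: 125 mm tall, y 183 to 253, x -45 to 105 mm.
- gate_line (a point): Point on the deck at the lane's centre where the gate blade crosses the lane (chute frame 0, 60, 60 mm). Axes as the chute. The blade is a 5 mm thick steel plate across the lane in a slot in the deck.
- home (a point): Point on the deck where the rack's origin lies when the rack is fully home against the end stop (chute frame 0, 140, 60 mm); the rack's rear face is then 45 mm past the gate line. Axes as the chute.
- gate (a joint): Angle of the hinged gate: 0 shut (blade stands up in the lane, spring-held), 0.40 rad fully open at a hard stop (blade 6 mm below the deck); the blade clears the deck from about 0.32 rad. Blade and treadle are one part, on a hinge rod parallel to the lane at chute x = 100 mm, 70 mm above the bench. Pressing at chute x = 62 mm takes about 2.5 N at first, 6 N fully open; let go, it springs shut.
- treadle (a point): Point on the top of the treadle beside the gate line, 38 mm from the hinge (chute x = 62 mm when open); moves with it. The treadle is a flat plate beside the lane: chute x from 44 mm to the hinge at 100, y from -128 to +130 mm. Shut, it slopes up towards the lane (lane-side edge about 96 mm above the bench); pressed fully open it is level, its top 74 mm above the bench.
- rack: The loose grey board rack in the lane, holding five upright green circuit boards fixed in it: 54 mm wide (its x), 70 mm long (its y, along the lane), 40 mm tall, with flat upright end plates, 0.18 to 0.35 kg. Origin at the centre of its underside; its +y points towards the end stop. It starts before the gate, front end 15 to 60 mm short of the gate line.
- spare_rack: A second rack of the same kind standing on the bench beside the chute on the robot's side; origin under its centre; loose, a bystander to be left where it is
- jar: Small amber jar, 42 mm across, 55 mm tall, origin under its centre; loose, a bystander to be left where it is
- screwdriver: Screwdriver lying on the bench beyond the treadle, 160 mm long along its x; loose, a bystander to be left where it is
- reel: Black component reel lying flat, 76 mm across, 13 mm thick; loose, a bystander to be left where it is
- duster: Upright aluminium spray can beyond the docking head, 52 mm across, 120 mm tall; loose, a bystander to be left where it is
- brush: Wooden cleaning brush lying on the bench before the lane entry, 140 mm long along its x; loose, a bystander to be left where it is
- parts_tray: Black open parts tray 80 x 60 x 22 mm on the bench; loose, a bystander to be left where it is
There are look-alikes about, which are no part of the job. Leave any yellow look-alike of the rack alone.

How it is judged:
By the outcome, as a careful person would: the job done as asked, in the order asked, and still so for the second after the job is handed in, with the robot touching nothing.
It also fails if it takes over 45 s, if anything falls off the work surface, if the arm or the gripper's body presses on something with over 40 N, if the wrist force passes 120 N, or if a joint passes its speed limit or range.

### The arm

A 6-joint arm with a two-finger parallel gripper is mounted at the origin on the work surface. World frame = base frame: x ahead of the robot, y to its left, z up, the work surface at z = 0. Lengths are in mm, angles in degrees, forces in N, time in s.
With the tool pointing down it reaches from about 350 to 725 mm from the base axis. Payload 4.3 kg.
Tool frame: the origin (TCP) lies on the centre line of the jaws, within the pads' length; the fingertips stand 8 mm ahead of it and the grasp point (between the pads) lies 11 mm behind it; z points along the fingers, y is the direction in which the jaws open and shut (so a half turn about z gives the same grasp; the last joint's range is limited). The gripper opens to 85 mm and grips with 20 to 120 N. Pads are 22 mm wide; open, the fingers measure 114 mm over their backs; the gripper's body (76 mm by 85 mm) begins 54 mm behind the grasp point. The pads swing forward as they close: fully open they stand 13 mm farther back than shut.
Start: joints at [-74.96, 21.618, 4.641, 73.018, 0, 83.68], TCP at [209.442, -535.537, 239.329] pointing down, gripper open.
Joint ranges: [-156.06, 156.06], [-48.1, 94.91], [-58.44, 69.94], [-101.28, 121.22], [-78.64, 73.56], [-180, 180]. Speed limits (degrees/s): [147.25, 147.25, 180, 180, 180, 180].

### API

Orientations are given as [roll, pitch, yaw] about the fixed x, y, z axes, in that order (R = Rz(yaw) Ry(pitch) Rx(roll)).
In Python, from bench import status, camera, hand_in, models gives the robot as it stands. The module is installed in compiled form; this text tells all that it offers.
- The arm moves only by the tool servo_tool, never from a script. Its arguments are lists of equal length, an entry for each row: "delta_pos": the shift along the tool's x, y, z in m, a list of three; "rot": the turn, a rotation vector about the tool's x, y, z in degrees, a list of three; "claw": the opening, from 0 (shut) to 1 (fully open). In form: {"delta_pos": [[x, y, z], ...], "rot": [[wx, wy, wz], ...], "claw": [claw, ...]}. A call has 1 to 10 rows; each row is the pose to reach, as a shift and turn from the pose commanded when the call began, along the tool's axes at that moment; what a row does not reach only later rows make up. A row lasts 1/10 s, in which the tool goes at most 50 mm and 8.59 degrees, less where a joint would pass 70% of its speed; a pose out of reach is approached as far as the arm can. A call with a gripper value outside its range is refused whole. The fingers move at their own pace and stop on an object; the grip force is fixed at half the most. Time passes only in rows, so rows that repeat a pose let the fingers close. It gives the time, the measured TCP pose, the force and the opening at its end, in the units of the state.
- status.observe(): the state, without advancing time (a new reading comes with each control period).
- camera(name): name is "side" or "top"; returns a dict with "image" (400x640x3 uint8, red, green, blue), "depth" (400x640 float32, mm along the optical axis (not along the pixel's ray), 0 where there is no reading), "fx", "fy", "cx", "cy" (pixels), "k1" (the pictures are not rectified: a ray, as slopes to the right and down, at radius r is drawn at 1 + k1 r^2 times it, then the intrinsics apply), "world_to_cam" (4x4, takes a point from world to camera coordinates). Camera axes: x right, y up, looking along -z (the intrinsics and any distortion apply to the point x, -y, -z); pixel columns grow to the right and rows downward; lengths in mm; the calibration is good to about 2 mm. A picture is of the moment at which its call begins.
- hand_in(): hands the job in, once; it reports no verdict.
Trained networks look in a picture, given as the dict that the camera call returned (one of the last four; its "shot" number tells which), for a name from the list of things; names that differ only in an ending like _2 or _b are one class to them, and where a whole thing is asked for, a point or a joint stands for the part that bears it (a point fixed in the world has none). Each returns a list of dicts, best first, with "score" (0 to 1); they miss things now and then, are a little off and sometimes report something else, mostly with a low value. They report only what shows in the picture. A call takes as long as a camera call. They do not tell look-alikes from the thing itself.
- models.spot_in(name, picture): "point" ([row, column] in pixels, amid what is visible of it).
- models.outline_of(name, picture): "mask" (400x640 bool, what is visible of it) and "point" ([row, column] in pixels, amid what is visible of it).
- models.mark_of(name, picture): "point" ([row, column] in pixels: a listed point, or the origin of a listed thing).
The state is a dict: "time": time; "joint_positions": joint angles; "qvel": joint speeds; "joint_efforts": joint torques, N m; "eef_pos": TCP position; "eef_rot": TCP orientation; "force": force on the tool from outside, world axes, zero at the start; "ft_torque": the same for the moment, N m; "grip_width": finger opening in mm.
Only numpy, scipy, OpenCV 4.12 (cv2) and the standard library are available. Lean on these libraries where they do the work, as an engineer would, in place of code of your own. Each camera call takes 0.05 s, during which the arm holds its last target. There are 200 camera calls.

## Working session

There is one attempt and no reset: what is moved stays moved. The work goes in short steps, Python scripts to look and compute and a tool call to move; the robot and the scene stay as the last step left them, time stands still between calls to the robot, and variables do not carry over. Pictures are saved under pics/ and viewed, about 8 in all and at most 12, crops included, and the job is handed in when it is done.

Besides the shell and the picture viewer there is one more tool, called after "Call:" as a command line: name --argument value ..., lists and objects as JSON in quotes. servo_tool: Moves the arm, as the interface text tells. Its arguments: {"type":"object","properties":{"delta_pos":{"type":"array","items":{"type":"array","items":{"type":"number"}}},"rot":{"type":"array","items":{"type":"array","items":{"type":"number"}}},"claw":{"type":"array","items":{"type":"number"}}},"required":["delta_pos","rot","claw"]}

```bash
mkdir -p pics; cat > h.py <<'E'
import numpy as np, cv2
from bench import status, camera, hand_in, models
def deproj(c,pts,depth=None,z=None):
    # pts Nx2 (row,col) -> world; by depth image or on plane z
    pts=np.atleast_2d(np.array(pts,float))
    K=np.array([[c['fx'],0,c['cx']],[0,c['fy'],c['cy']],[0,0,1]])
    u=cv2.undistortPoints(pts[:,::-1].reshape(-1,1,2).copy(),K,np.array([c['k1'],0,0,0.])).reshape(-1,2)
    ray=np.c_[u[:,0],-u[:,1],-np.ones(len(u))]
    T=np.linalg.inv(c['world_to_cam']); o=T[:3,3]; d=ray@T[:3,:3].T
    if z is not None: s=(z-o[2])/d[:,2]
    else: s=c['depth'][pts[:,0].astype(int),pts[:,1].astype(int)]
    return o+d*np.reshape(s,(-1,1))
E
python3 - <<'E'
from h import *
for n in ['top','side']:
    c=camera(n); cv2.imwrite(f'pics/{n}0.png',c['image'][:,:,::-1])
    for k in ['chute','rack','treadle','gate_line','home','jar','spare_rack']:
        for f in (models.mark_of,):
            for r in f(k,c)[:3]:
                p=r['point']; print(n,k,round(r['score'],2),np.round(p),np.round(deproj(c,p)[0]))
print(status.observe())
E
```

```text
top chute 0.61 [226. 307.] [510.  86.  68.]
top rack 0.98 [114. 379.] [788. -89.  36.]
top rack 0.8 [269. 383.] [407. -98.  36.]
top rack 0.67 [228. 319.] [506.  58.  64.]
top treadle 0.81 [193. 281.] [584. 147.  88.]
top gate_line 0.77 [222. 281.] [518. 146.  96.]
top home 0.68 [223. 248.] [515. 227.  57.]
top jar 0.7 [254. 285.] [441. 137.  54.]
top spare_rack 0.82 [265. 334.] [415.  20.  37.]
side chute 0.87 [239. 338.] [479. 143.  66.]
side rack 0.96 [214. 431.] [380. -74.  33.]
side rack 0.94 [153. 296.] [769. -65.  36.]
side rack 0.61 [214. 348.] [491.  93.  92.]
side treadle 0.61 [215. 296.] [575. 158.  90.]
side gate_line 0.83 [233. 318.] [522. 151.  64.]
side gate_line 0.36 [200. 290.] [690.  54.   0.]
side home 0.57 [257. 294.] [478. 273. 124.]
side jar 0.7 [276. 353.] [423. 166.  13.]
side jar 0.24 [242. 399.] [396.  37.  24.]
side spare_rack 0.84 [243. 400.] [387.  50.  38.]
{'time': 0.8, 'joint_positions': array([-7.49578848e+01,  2.16142768e+01,  4.64346082e+00,  7.30160722e+01,
       -7.09799840e-04,  8.36818499e+01]), 'qvel': array([ 0.03708931, -0.01437749, -0.05183179, -0.01112144,  0.05922415,
       -0.0623948 ]), 'joint_efforts': array([ 7.04023987e-04, -4.63461614e+01,  2.70140719e+01, -2.79827191e-04,
        1.67901447e-05,  1.25577125e-05]), 'eef_pos': array([ 209.46799438, -535.5640509 ,  239.38044818]), 'eef_rot': array([1.79987046e+02, 2.14843461e-03, 2.13602650e+01]), 'force': array([-0.58690433,  0.22106515,  0.8808445 ]), 'ft_torque': array([-0.02216657,  0.01146623,  0.03135304]), 'grip_width': 85.71446075099911}
```

View pics/top0.png

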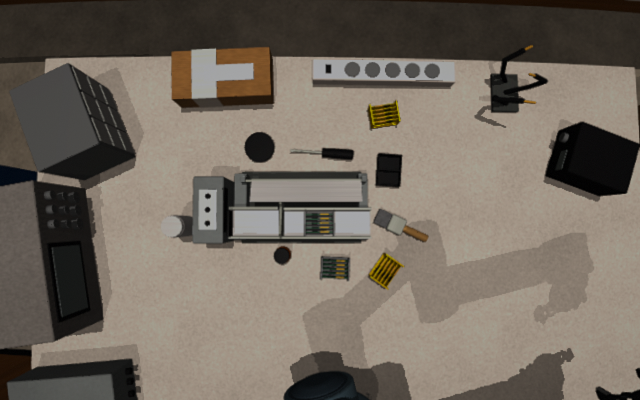

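View pics/side0.png

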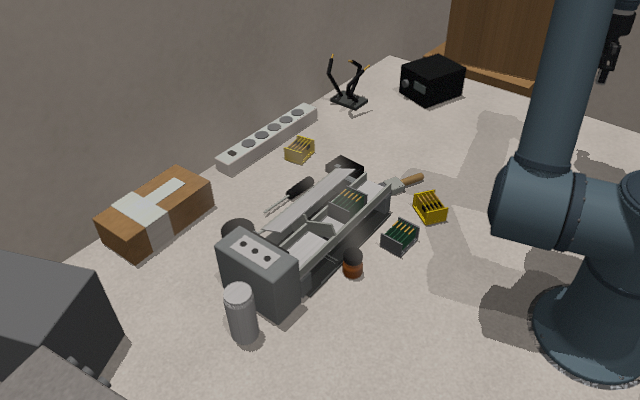

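The top view shows the lane running along about world +y (leftward), with the treadle on the far side. Rack candidates:
- Grey with green boards in the lane, (222,319). This is the rack.
- Grey on the bench, (266,334). This is the spare.
- Yellow look-alikes at (114,382) and (269,385).

Next I'll measure the chute frame and confirm with a crop.

```bash
python3 - <<'E'
from h import *
c=camera('top')
rr,cc=np.mgrid[140:280,160:400]; pix=np.c_[rr.ravel(),cc.ravel()]
P=deproj(c,pix)
def rect(m,name):
    r=cv2.minAreaRect(P[m][:,:2].astype(np.float32)); print(name,m.sum(),np.round(r[0],1),np.round(r[1],1),round(r[2],2)); return r
z=P[:,2]
near=(P[:,0]>420)&(P[:,0]<640)
# head top
m=(abs(z-125)<6)&near&(pix[:,1]>185)&(pix[:,1]<235); rect(m,'head'); print(np.median(z[m]))
# lane axis: rack-free deck pixels
for n in ['gate_line','home','rack','chute','treadle']:
    for r in models.mark_of(n,c)[:4]:
        zz={'gate_line':60,'home':60,'rack':60,'chute':0,'treadle':88}[n]
        print(n,round(r['score'],2),np.round(r['point'],1),np.round(deproj(c,r['point'],z=zz)[0],1))
# deck: z~60 between walls
m=(abs(z-60)<5)&(P[:,0]>470)&(P[:,0]<560)&(P[:,1]>-70)&(P[:,1]<270)
rect(m,'deck'); 
for y0 in range(-60,270,20):
    s=m&(abs(P[:,1]-y0)<6)
    if s.any(): print(y0,s.sum(),np.round(np.percentile(P[s,0],[3,50,97]),1),np.round(np.median(z[s]),1))
# height profile along centre line
for col in range(225,380,3):
    i=(pix[:,1]==col)&(abs(pix[:,0]-223)<=3); print(col,np.round(np.median(P[i],0)).astype(int).tolist(),end=' ')
im=cv2.resize(c['image'][160:290,170:400,::-1],None,fx=3.4,fy=3.4,interpolation=cv2.INTER_CUBIC); cv2.imwrite('pics/crop1.png',im)
E
```

```text
head 2164 [544.3 305.5] [149.4  73.4] 0.87
125.22478766301867
home 0.9 [224.6 247.2] [511.  227.8  60. ]
rack 0.79 [113.1 383.2] [783.5 -94.   60. ]
rack 0.73 [268.3 383.4] [411.9 -95.3  60. ]
rack 0.6 [224.7 318.2] [512.9  59.7  60. ]
rack 0.29 [221.5 279.9] [519.3 150.4  60. ]
treadle 0.66 [190.4 282.7] [591.  142.7  88. ]
treadle 0.61 [223.7 280.4] [514.3 146.7  88. ]
deck 2709 [516.4 104.4] [ 83.  330.6] 0.24
-60 76 [490.6 518.3 546.1] 60.1
-40 126 [489.8 518.1 546.4] 60.0
-20 124 [489.6 517.9 546.2] 60.3
0 135 [489.5 517.6 545.9] 60.3
20 79 [489.1 517.4 545.8] 60.4
40 24 [488.8 516.  545.6] 63.1
60 31 [488.6 524.  545.3] 63.6
80 29 [488.3 511.9 545.1] 63.6
100 124 [488.2 516.4 544.7] 60.4
120 125 [487.9 516.2 544.5] 60.2
140 60 [487.7 512.4 544.3] 60.3
160 130 [487.4 516.8 546.4] 59.6
180 133 [487.3 517.7 546.1] 60.0
200 130 [486.9 516.3 545.9] 60.4
220 128 [486.6 517.2 545.5] 60.1
240 127 [486.3 514.6 545.4] 60.1
260 103 [486.2 516.7 545.2] 59.9
225 [514, 269, 111] 228 [514, 265, 99] 231 [514, 262, 80] 234 [514, 259, 61] 237 [514, 252, 61] 240 [515, 245, 60] 243 [515, 238, 61] 246 [515, 231, 60] 249 [515, 224, 60] 252 [515, 216, 61] 255 [515, 209, 61] 258 [515, 202, 61] 261 [515, 195, 59] 264 [515, 188, 60] 267 [515, 181, 62] 270 [515, 174, 60] 273 [516, 167, 59] 276 [516, 160, 59] 279 [516, 149, 94] 282 [516, 144, 75] 285 [516, 138, 59] 288 [516, 131, 62] 291 [516, 124, 60] 294 [516, 117, 61] 297 [516, 110, 60] 300 [516, 103, 61] 303 [516, 96, 59] 306 [517, 88, 66] 309 [517, 81, 66] 312 [517, 74, 67] 315 [517, 67, 67] 318 [517, 60, 67] 321 [517, 53, 67] 324 [519, 46, 67] 327 [517, 39, 68] 330 [517, 32, 66] 333 [519, 26, 100] 336 [517, 18, 62] 339 [518, 11, 60] 342 [518, 3, 60] 345 [518, -4, 61] 348 [518, -11, 59] 351 [518, -18, 60] 354 [518, -25, 60] 357 [518, -32, 60] 360 [518, -39, 61] 363 [518, -46, 60] 366 [519, -53, 60] 369 [518, -61, 60] 372 [518, -76, 0] 375 [518, -81, 17] 378 [519, -89, 17]
```

View pics/crop1.png

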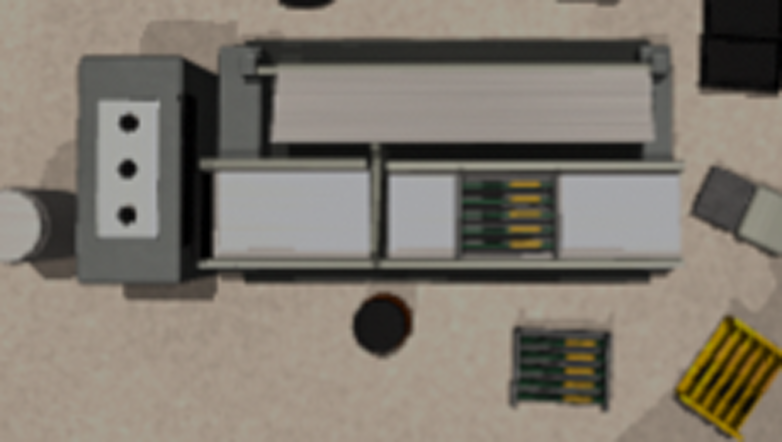

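The crop confirms it. The rack with green boards is in the lane, with its rear edge at crop column 557 (world y≈23), about 55 mm short of the blade at crop column 376. The chute origin is about (517, 87) with a yaw of 0.8°. I'll go above the place just behind the rack.

```bash
cat >> h.py <<'E'
from scipy.spatial.transform import Rotation as R
O=np.array([516.8,87.]); A=np.radians(0.8)
def w(cx,cy): return O+np.array([np.cos(A)*cx-np.sin(A)*cy,np.sin(A)*cx+np.cos(A)*cy])
def ch(x,y): d=np.array([x,y])-O; return np.array([np.cos(A)*d[0]+np.sin(A)*d[1],-np.sin(A)*d[0]+np.cos(A)*d[1]])
def go(cx,cy,z,yaw=90.8):
    s=status.observe(); r=R.from_euler('xyz',s['eef_rot'],degrees=True)
    t=np.r_[w(cx,cy),z]; d=r.inv().apply(t-s['eef_pos'])/1000
    rv=(r.inv()*R.from_euler('xyz',[180,0,yaw],degrees=True)).as_rotvec(degrees=True)
    print('target',t.round(1),'delta',d.round(4),'rot',rv.round(2),'force',s['force'].round(2))
E
python3 -c "
from h import *
go(31,-97,170)"
```

```text
target [549.2  -9.6 170. ] delta [ 0.5079 -0.3661  0.0693] rot [ 1.000e-02  1.000e-02 -6.944e+01] force [-0.15 -0.47 -0.92]
```

Call:
servo_tool --delta_pos '[[0.508,-0.366,0.069],[0.508,-0.366,0.069],[0.508,-0.366,0.069],[0.508,-0.366,0.069],[0.508,-0.366,0.069],[0.508,-0.366,0.069],[0.508,-0.366,0.069],[0.508,-0.366,0.069],[0.508,-0.366,0.069],[0.508,-0.366,0.069]]' --rot '[[0,0,-69.4],[0,0,-69.4],[0,0,-69.4],[0,0,-69.4],[0,0,-69.4],[0,0,-69.4],[0,0,-69.4],[0,0,-69.4],[0,0,-69.4],[0,0,-69.4]]' --claw '[0.56,0.56,0.56,0.56,0.56,0.56,0.56,0.56,0.56,0.56]'

```text
time: 2.1
eef_pos: [480.1, -116.3, 184.6]
eef_rot: [179.9, 0.0, 90.8]
force: [0.2, -0.7, -0.0]
grip_width: 47.9
```

```bash
python3 -c "
from h import *
go(31,-97,170)"
```

```text
target [549.2  -9.6 170. ] delta [0.1058 0.0705 0.0146] rot [ 0.05  0.03 -0.02] force [ 0.23 -0.67 -0.03]
```

Call:
servo_tool --delta_pos '[[0.1,0.067,0.014],[0.1,0.067,0.014],[0.1,0.067,0.014],[0.1,0.067,0.014],[0.1,0.067,0.014],[0.1,0.067,0.014]]' --rot '[[0,0,0],[0,0,0],[0,0,0],[0,0,0],[0,0,0],[0,0,0]]' --claw '[0.56,0.56,0.56,0.56,0.56,0.56]'

```text
time: 2.7
eef_pos: [544.3, -18.2, 170.7]
eef_rot: [-180.0, 0.0, 90.7]
force: [-0.2, -0.5, 0.6]
grip_width: 47.6
```

```bash
python3 - <<'E'
from h import *
go(31,-97,150)
s=status.observe(); print(s['eef_pos'],s['eef_rot'],s['grip_width'])
c=camera('top')
i=c['image'][160:290,170:400,::-1]; cv2.imwrite('pics/crop2.png',cv2.resize(i,None,fx=3.4,fy=3.4,interpolation=cv2.INTER_CUBIC))
c=camera('side')
cv2.imwrite('pics/s2.png',cv2.resize(c['image'][100:300,220:460,::-1],None,fx=3.2,fy=3,interpolation=cv2.INTER_CUBIC))
E
```

```text
target [549.2  -9.6 150. ] delta [0.0086 0.0049 0.0207] rot [-0.01  0.03 -0.12] force [-0.22 -0.45  0.58]
[544.34064566 -18.18607441 170.66976557] [-1.79986313e+02  2.84384383e-02  9.06848079e+01] 47.57929233550572
```

View pics/s2.png

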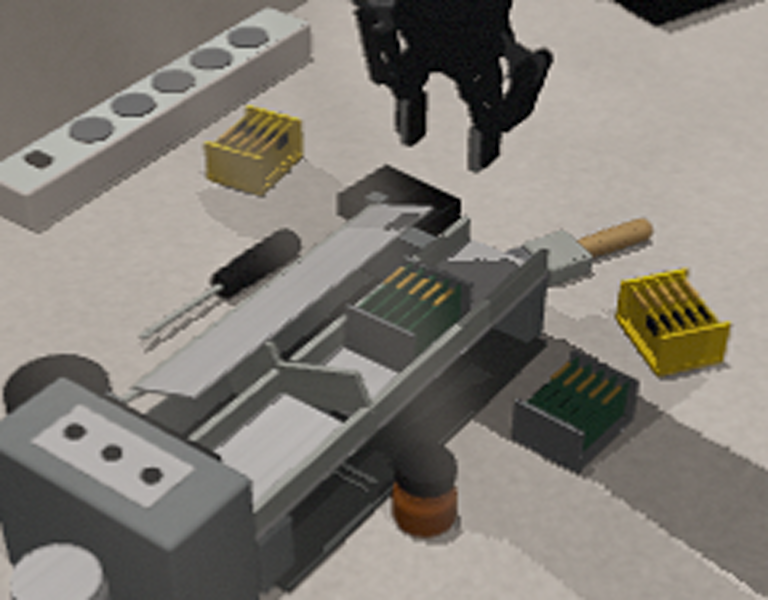

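The side view shows both fingers behind the rack: one lines up over the treadle and the other over the lane. The rack at crop (410,310) is clear of the shut blade at (320,370). Now I'll centre and lower.

Call:
servo_tool --delta_pos '[[0.008,0.005,0.03],[0.008,0.005,0.06],[0.008,0.005,0.06],[0.008,0.005,0.06],[0.008,0.005,0.06]]' --rot '[[0,0,0],[0,0,0],[0,0,0],[0,0,0],[0,0,0]]' --claw '[0.56,0.56,0.56,0.56,0.56]'

```text
time: 3.3
eef_pos: [550.7, -9.9, 112.3]
eef_rot: [179.9, 0.0, 90.7]
force: [1.1, -0.4, 1.1]
grip_width: 47.8
```

```bash
python3 - <<'E'
from h import *
go(31,-97,83)
c=camera('top')
i=c['image'][160:290,240:400,::-1]; cv2.imwrite('pics/crop3.png',cv2.resize(i,None,fx=4.5,fy=4.5,interpolation=cv2.INTER_CUBIC))
E
```

```text
target [549.2  -9.6  83. ] delta [ 0.0003 -0.0016  0.0292] rot [ 0.14  0.03 -0.09] force [ 1.1  -0.42  1.15]
```

View pics/crop3.png

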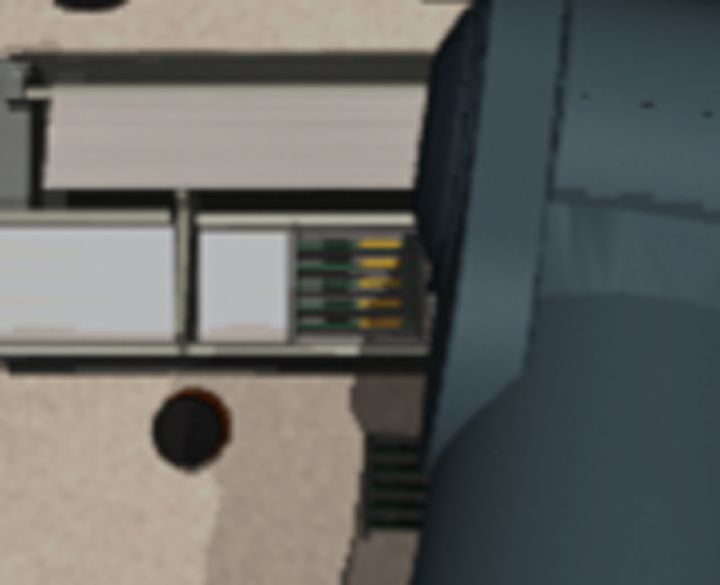

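The arm hides the fingers, so I'll descend slowly on force.

Call:
servo_tool --delta_pos '[[0,-0.001,0.006],[0,-0.001,0.012],[0,-0.001,0.017],[0,-0.001,0.021],[0,-0.001,0.025],[0,-0.001,0.027],[0,-0.001,0.027]]' --rot '[[0,0,0],[0,0,0],[0,0,0],[0,0,0],[0,0,0],[0,0,0],[0,0,0]]' --claw '[0.56,0.56,0.56,0.56,0.56,0.56,0.56]'

```text
time: 4.05
eef_pos: [548.0, -9.2, 83.1]
eef_rot: [-179.9, 0.0, 90.8]
force: [-3.6, -0.2, 4.9]
grip_width: 47.8
```

```bash
python3 - <<'E'
from h import *
go(31,-97,83)
c=camera('side')
cv2.imwrite('pics/s4.png',cv2.resize(c['image'][140:280,250:430,::-1],None,fx=4.2,fy=4.2,interpolation=cv2.INTER_CUBIC))
c=camera('top')
# treadle top heights seen at chute x 50..90, y 0..110
rr,cc=np.mgrid[170:240,255:335]; P=deproj(c,np.c_[rr.ravel(),cc.ravel()])
q=np.array([ch(*p[:2]) for p in P])
for x in (50,62,75,88):
    m=(abs(q[:,0]-x)<4)&(q[:,1]>0)&(q[:,1]<110); print(x,np.median(P[m,2]).round(1))
m=(abs(q[:,0])<15)&(abs(q[:,1]-60)<8); print('blade max z',np.percentile(P[m,2],[50,95,99]))
E
```

```text
target [549.2  -9.6  83. ] delta [-0.0004  0.0012  0.0001] rot [-0.09  0.   -0.04] force [-3.64 -0.21  4.86]
50 78.3
62 77.3
75 76.6
88 74.7
blade max z [58.04254493 63.88469971 65.68100571]
```

View pics/s4.png

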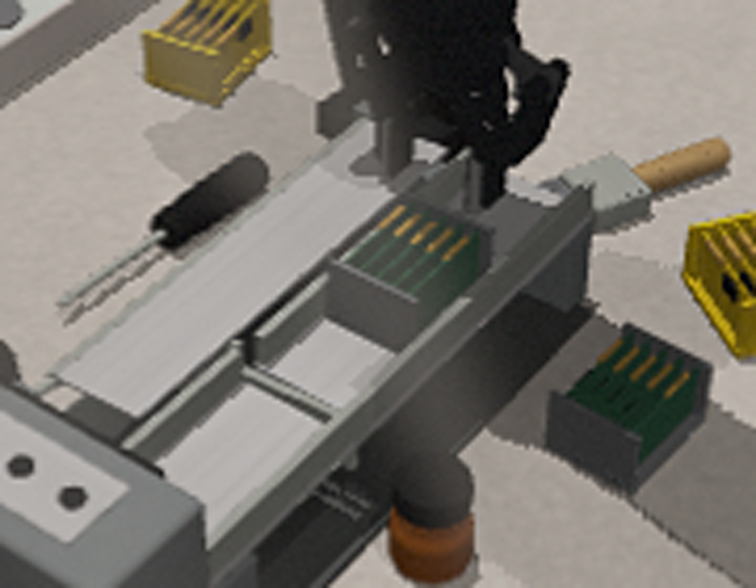

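The treadle is nearly down. The blade still stands slightly above the deck at crop (300,390), so I'll press about 4–5 mm more.

Call:
servo_tool --delta_pos '[[0,0.001,0.002],[0,0.001,0.004],[0,0.001,0.005],[0,0.001,0.005],[0,0.001,0.005]]' --rot '[[0,0,0],[0,0,0],[0,0,0],[0,0,0],[0,0,0]]' --claw '[0.56,0.56,0.56,0.56,0.56]'

```text
time: 4.65
eef_pos: [549.6, -9.1, 79.2]
eef_rot: [180.0, 0.0, 90.8]
force: [-5.4, -0.4, 8.6]
grip_width: 47.9
```

```bash
cat >> h.py <<'E'
def gate():
    c=camera('top')
    rr,cc=np.mgrid[170:240,235:335]; P=deproj(c,np.c_[rr.ravel(),cc.ravel()])
    q=np.array([ch(*p[:2]) for p in P])
    for x in (50,62,75,88):
        m=(abs(q[:,0]-x)<4)&(q[:,1]>0)&(q[:,1]<110); print(x,np.median(P[m,2]).round(1))
    m=(abs(q[:,0])<15)&(abs(q[:,1]-60)<8); print('blade z',np.percentile(P[m,2],[5,50,95,99]).round(1))
    m=(abs(q[:,0])<20)&(P[:,2]>88)&(P[:,2]<108); print('rack top y',np.percentile(q[m,1],[2,98]).round(1) if m.any() else None)
    return c
E
python3 -c "
from h import *
go(31,-97,78); gate(); print(status.observe()['force'])"
```

```text
target [549.2  -9.6  78. ] delta [-0.0004 -0.0005  0.0012] rot [ 0.01  0.01 -0.04] force [-5.39 -0.39  8.59]
50 74.3
62 74.2
75 74.0
88 73.8
blade z [ 5.7 52.4 62.1 63.7]
rack top y [-62.7   5.2]
[-4.89766756  0.24820931  8.35099489]
```

The treadle is level at 74 mm and fully open, and the blade is below the deck. Now I'll push along the lane while holding it down.

Call:
servo_tool --delta_pos '[[0.005,0,0.001],[0.012,0,0.001],[0.019,0,0.001],[0.026,0,0.001],[0.033,0,0.001],[0.04,0,0.001],[0.047,0,0.001],[0.054,0,0.001],[0.06,0,0.001],[0.06,0,0.001]]' --rot '[[0,0,0],[0,0,0],[0,0,0],[0,0,0],[0,0,0],[0,0,0],[0,0,0],[0,0,0],[0,0,0],[0,0,0]]' --claw '[0.56,0.56,0.56,0.56,0.56,0.56,0.56,0.56,0.56,0.56]'

```text
time: 5.7
eef_pos: [552.0, 49.5, 79.1]
eef_rot: [179.7, 0.2, 90.7]
force: [0.5, -5.2, 6.2]
grip_width: 48.0
```

```bash
python3 -c "
from h import *
go(31,94,78); c=gate(); s=status.observe(); print(ch(*s['eef_pos'][:2]))
c=camera('side')
cv2.imwrite('pics/s5.png',cv2.resize(c['image'][140:280,250:430,::-1],None,fx=4.2,fy=4.2,interpolation=cv2.INTER_CUBIC))
"
```

```text
target [546.5 181.4  78. ] delta [ 0.1319 -0.0039  0.0006] rot [ 0.34  0.22 -0.08] force [ 0.47 -5.2   6.23]
50 77.9
62 75.0
75 74.0
88 74.0
blade z [ 5.9 54.2 61.6 63.2]
rack top y None
[ 34.72753247 -37.94020924]
```

View pics/s5.png

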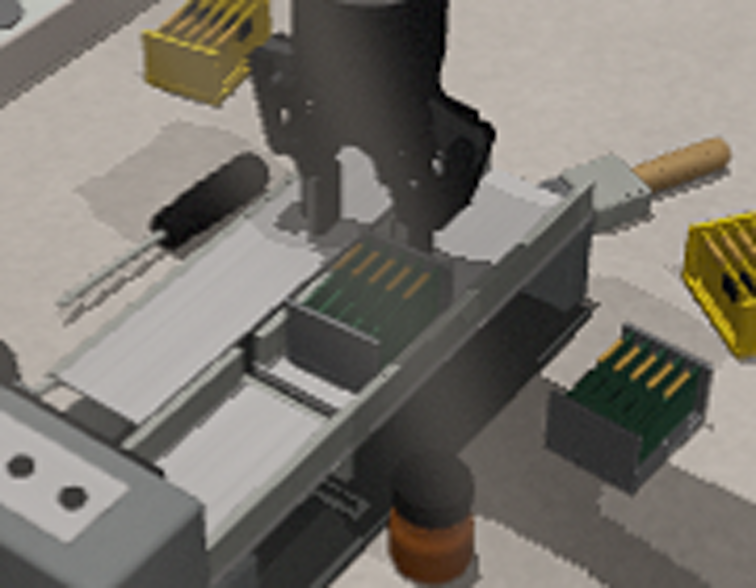

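The rack is moving flat, with its front still short of the open slot at crop (300,390), and the treadle is held. I'll continue with a touch more down-pressure.

Call:
servo_tool --delta_pos '[[0.004,-0.001,0.001],[0.011,-0.002,0.002],[0.019,-0.003,0.002],[0.027,-0.003,0.002],[0.035,-0.003,0.002],[0.043,-0.003,0.002],[0.051,-0.003,0.002],[0.059,-0.003,0.002],[0.067,-0.003,0.002],[0.075,-0.003,0.002]]' --rot '[[0,0,0],[0,0,0],[0,0,0],[0,0,0],[0,0,0],[0,0,0],[0,0,0],[0,0,0],[0,0,0],[0,0,0]]' --claw '[0.56,0.56,0.56,0.56,0.56,0.56,0.56,0.56,0.56,0.56]'

```text
time: 6.8
eef_pos: [550.2, 121.9, 79.0]
eef_rot: [179.4, 0.5, 90.6]
force: [0.5, -13.1, 14.4]
grip_width: 47.5
```

```bash
python3 -c "
from h import *
go(31,94,78); s=status.observe(); print(ch(*s['eef_pos'][:2]))
"
```

```text
target [546.5 181.4  78. ] delta [ 0.0595 -0.0031  0.0004] rot [ 0.61  0.54 -0.23] force [  0.45 -13.12  14.38]
[33.8880773  34.45061696]
```

Call:
servo_tool --delta_pos '[[0.007,-0.001,-0.001],[0.014,-0.002,-0.001],[0.021,-0.002,-0.001],[0.028,-0.002,-0.001],[0.034,-0.002,-0.001],[0.04,-0.002,-0.001],[0.045,-0.002,-0.001],[0.049,-0.002,-0.001],[0.052,-0.002,-0.001],[0.052,-0.002,-0.001]]' --rot '[[0,0,0],[0,0,0],[0,0,0],[0,0,0],[0,0,0],[0,0,0],[0,0,0],[0,0,0],[0,0,0],[0,0,0]]' --claw '[0.56,0.56,0.56,0.56,0.56,0.56,0.56,0.56,0.56,0.56]'

```text
time: 7.8
eef_pos: [547.0, 175.3, 79.0]
eef_rot: [179.5, 0.3, 90.6]
force: [3.1, -9.6, 8.1]
grip_width: 47.8
```

```bash
python3 -c "
from h import *
go(31,94,78); s=status.observe(); print(ch(*s['eef_pos'][:2]))
c=camera('side')
cv2.imwrite('pics/s6.png',cv2.resize(c['image'][160:320,210:400,::-1],None,fx=4,fy=3.7,interpolation=cv2.INTER_CUBIC))
"
```

```text
target [546.5 181.4  78. ] delta [ 0.0061 -0.0005  0.0009] rot [ 0.54  0.35 -0.17] force [ 3.06 -9.59  8.06]
[31.45374725 87.86004756]
```

View pics/s6.png

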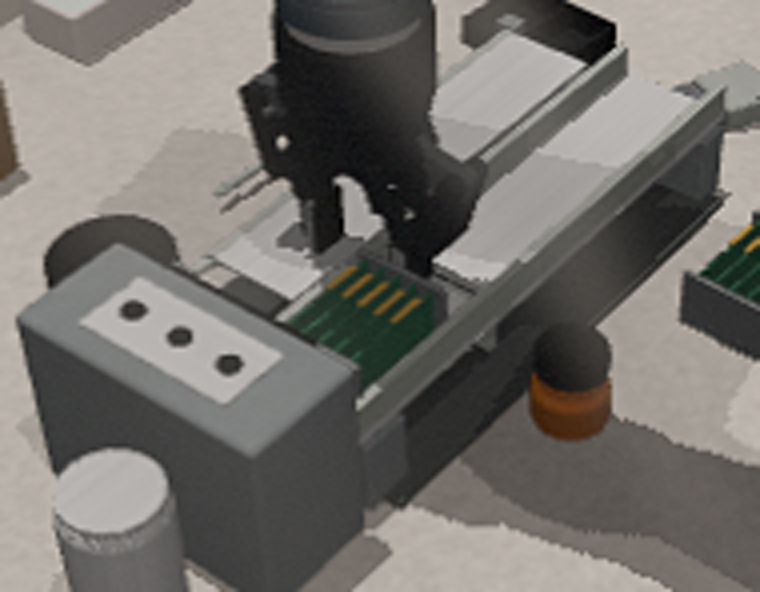

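The rack is past the open gate and near home, upright, with the treadle held. I'll creep the last few millimetres until the y-force rises.

Call:
servo_tool --delta_pos '[[0.002,0,0],[0.004,0,0],[0.006,0,0],[0.007,0,0],[0.008,0,0],[0.008,0,0]]' --rot '[[0,0,0],[0,0,0],[0,0,0],[0,0,0],[0,0,0],[0,0,0]]' --claw '[0.56,0.56,0.56,0.56,0.56,0.56]'

```text
time: 8.45
eef_pos: [546.9, 182.1, 79.0]
eef_rot: [179.5, 0.5, 90.6]
force: [3.3, -13.4, 10.1]
grip_width: 47.8
```

```bash
python3 -c "
from h import *
go(31,94,78); s=status.observe(); print(s['eef_pos'],ch(*s['eef_pos'][:2]))
"
```

```text
target [546.5 181.4  78. ] delta [-0.0006 -0.0005  0.001 ] rot [ 0.55  0.48 -0.19] force [  3.32 -13.36  10.08]
[546.94535936 182.08321915  78.98960231] [31.46998996 94.65305587]
```

Call:
servo_tool --delta_pos '[[0.001,0,0],[0.002,0,0],[0.003,0,0],[0.003,0,0]]' --rot '[[0,0,0],[0,0,0],[0,0,0],[0,0,0]]' --claw '[0.56,0.56,0.56,0.56]'

```text
time: 8.85
eef_pos: [546.9, 182.1, 79.0]
eef_rot: [179.4, 0.8, 90.6]
force: [2.2, -20.1, 11.9]
grip_width: 47.9
```

Position has stopped at y≈94.6 (94 expected) while the force rose, so the rack is against the end stop. I'll back off about 7 mm, still beyond the gate line, and then lift so the gate closes.

Call:
servo_tool --delta_pos '[[-0.004,0,0],[-0.008,0,0],[-0.011,0,0],[-0.011,0,0],[-0.011,0,-0.006],[-0.011,0,-0.013],[-0.011,0,-0.02],[-0.011,0,-0.03],[-0.011,0,-0.06],[-0.011,0,-0.09]]' --rot '[[0,0,0],[0,0,0],[0,0,0],[0,0,0],[0,0,0],[0,0,0],[0,0,0],[0,0,0],[0,0,0],[0,0,0]]' --claw '[0.56,0.56,0.56,0.56,0.56,0.56,0.56,0.56,0.56,0.56]'

```text
time: 9.85
eef_pos: [539.8, 177.2, 166.1]
eef_rot: [-179.7, 0.1, 90.8]
force: [-0.7, 0.2, -0.6]
grip_width: 48.1
```

Call:
servo_tool --delta_pos '[[-0.03,0,-0.05],[-0.08,0,-0.09],[-0.13,0,-0.1],[-0.18,0,-0.1],[-0.23,0,-0.1],[-0.28,0,-0.1],[-0.33,0,-0.1],[-0.36,0,-0.1],[-0.36,0,-0.1],[-0.36,0,-0.1]]' --rot '[[0,0,0],[0,0,0],[0,0,0],[0,0,0],[0,0,0],[0,0,0],[0,0,0],[0,0,0],[0,0,0],[0,0,0]]' --claw '[0.56,0.56,0.56,0.56,0.56,0.56,0.56,0.56,0.56,0.56]'

```text
time: 10.85
eef_pos: [545.7, -182.8, 265.7]
eef_rot: [-179.8, -0.1, 90.6]
force: [0.1, 0.1, 0.5]
grip_width: 47.8
```

```bash
python3 -c "
from h import *
s=status.observe(); print(s['time'],s['eef_pos'],s['force'],abs(s['qvel']).max())
c=gate()
cv2.imwrite('pics/t7.png',cv2.resize(c['image'][130:290,150:440,::-1],None,fx=2.7,fy=2.7,interpolation=cv2.INTER_CUBIC))
rr,cc=np.mgrid[205:240,225:300]; P=deproj(c,np.c_[rr.ravel(),cc.ravel()]); q=np.array([ch(*p[:2]) for p in P])
m=(abs(q[:,0])<22)&(P[:,2]>92)&(P[:,2]<106)&(q[:,1]>90); print(np.percentile(q[m,1],[1,99]),np.percentile(P[m,2],[5,50,95]))
"
```

```text
10.85 [ 545.67829324 -182.82588675  265.72279754] [0.14689132 0.09122224 0.54118956] 2.677808143580297
50 8.5
62 90.6
75 84.8
88 79.6
blade z [  5.2  72.3  99.7 100.4]
rack top y [ 57.3 160. ]
[104.72188105 182.47463957] [ 94.1321666   98.88210118 102.43238943]
```

View pics/t7.png

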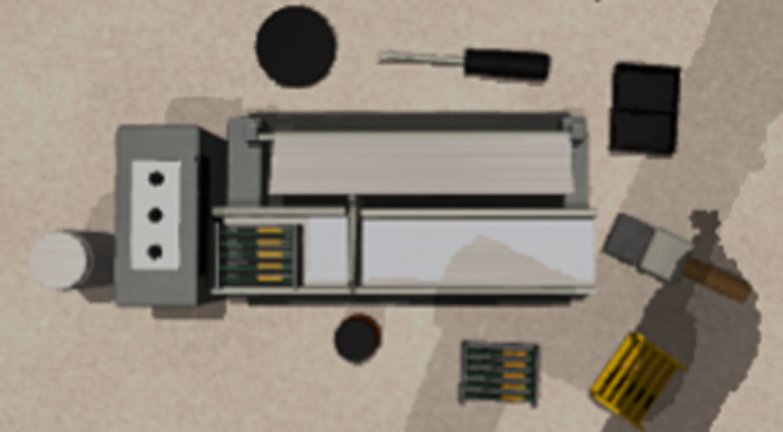

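The rack is home: rear edge at y≈104.7 mm (105 expected), at crop column 301. The gate is shut behind it at column 352, the bystanders look unmoved and the arm is clear.

```bash
python3 -c "
from h import *
print(hand_in())"
```

```text
the job is handed in; nothing more can be done
None
```

The rack is fully home against the end stop, the gate has sprung shut behind it, and the job is handed in at about 11 s on the robot's clock.

I pressed the treadle level with one fingertip, its top reading 74 mm with the blade below the deck. I held it there with 6–14 N while the other fingertip pushed the rack past the gate. At the end stop the finger stopped moving while the push force rose to about 20 N. I then backed off a few millimetres, lifted straight up and moved away.

Last checks:
- **Rack:** its rear face reads about 104.7 mm along the lane, against 105 mm expected.
- **Gate:** the blade top is back at about 100 mm and the treadle slopes up again.
- **Bystanders:** they look unmoved in the top view; I compared them by eye only, and the upper yellow look-alike was outside the final crop.
- **Arm:** it is clear, with about zero force on the tool.

No check failed. Two were weaker: during the push one treadle height reading was a few millimetres high, probably spoilt by the finger, so I pressed slightly harder. The arm hid the rack from the top camera for part of the push.

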